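# Prime the car lift's hydraulics and hold the lowering lever on its setting

### The job

Prime the car lift's hydraulics: press the black plunger of the blue hand pump all the way down to its stop, then let it come fully back up. After that push the yellow dead-man paddle of the lowering valve down until the black pointer stands on the green tag, never letting the pointer get to the red tag, and finish while still holding it there: do not let go. Leave the other things on the bench where they are.

Things in the scene. Friction and masses are not known exactly. Their poses are not given: they have to be found in the camera images.
- lever_unit: Lowering valve with a dead-man lever, bolted to the bench (cannot move): dark base plate 140 x 260 x 12 mm (x, y, z), aluminium block up to z = 87 mm, upright white scale disc of 82 mm radius. Origin: on the bench top under the unit's middle; z up; y points from the block towards the lever's yellow paddle. The lever swings in the unit's y-z plane at x = 0; the scale disc lies 10 to 15 mm to the -x side of that plane, so its marks face the unit's +x.
- lever_pivot (a point): The lever's hinge axis (parallel to the unit's x), at x = 0, y = -70 mm, z = 110 mm in the unit's frame.
- paddle_top (a point): Middle of the top face of the yellow paddle (50 mm along the lever, 36 mm wide, 12 mm thick), 160 mm from the pivot along the lever and 6 mm above the lever's centre line. Moves with the lever.
- pointer_tip (a point): Tip region of the black pointer, a 6 mm wide bar that stands square to the lever at the hub; this point is 95 mm from the pivot. Pressing the paddle down swings the pointer towards the unit's +y.
- tag_mid (a point): The point in the pointer's plane, 95 mm from the pivot, directly in front of the middle of the green tag (a green block on the scale's rim, 16 mm wide along the rim, 18 mm thick, 26 mm high). The pointer is exactly on the setting when pointer_tip coincides with it. Pointer and tag pass each other without touching.
- lever (a joint): Lever angle in rad: 0 = released, paddle end raised 0.42 rad above level; grows as the paddle is pressed down (level at 0.42); hard stop at 0.95. Return spring: about 6 N on the paddle at the start, about 13 N at 0.7; it springs back up when let go. The fixed red tag on the rim is centred at 0.86 and begins at about 0.78.
- setting (a joint): Where the green tag has been set, on the same scale as joint lever (the lever angle at which the pointer is on the tag's middle): 0.25 to 0.62 rad. It stays put and cannot be touched.
- primer_unit: Hand primer pump bolted to the bench (cannot move): dark base plate 120 x 120 x 12 mm, round blue body 68 mm across, with an upright plunger in the middle. Origin: on the bench top under the plunger.
- plunger_top (a point): Centre of the top of the plunger's round black head (36 mm across, 14 mm thick), 130 mm above the bench when up. Moves with the plunger.
- plunger (a joint): How far the plunger is pressed, in m: 0 = up, 0.020 = down on its stop. Spring: about 4.5 N at the start, 12.5 N at the stop; it comes back up when let go.
- tape: Bystander: roll of blue masking tape lying flat, 80 mm across, 24 mm high. Origin: underside centre.
- socket: Bystander: steel wrench socket, upright, 28 mm across, 36 mm high. Origin: underside centre.
- wheel_nut: Bystander: dark wheel nut, 28 mm across, 34 mm high. Origin: underside centre.
- sanding_block: Bystander: cork sanding block 40 x 90 x 30 mm high. Origin: underside centre.
- screwdriver: Bystander: screwdriver with orange handle, lying.
- jar: Bystander: amber jar with red cap, 70 mm across, 90 mm high. Origin: underside centre.
There are look-alikes about, which are no part of the job. What is shaped like the primer_unit but orange or turquoise is not meant.

How it is judged:
By the outcome, as a careful person would: the job done as asked, in the order asked, and still so for the second after the job is handed in, while the arm keeps its last pose, push and grip.
It also fails if it takes over 38 s, if anything falls off the work surface, if the arm or the gripper's body presses on something with over 40 N, if the wrist force passes 120 N, or if a joint passes its speed limit or range.

### The arm

A 6-joint arm with a two-finger parallel gripper is mounted at the origin on the work surface. World frame = base frame: x ahead of the robot, y to its left, z up, the work surface at z = 0. Lengths are in m, angles in rad, forces in N, time in s.
With the tool pointing down it reaches from about 0.35 to 0.85 m from the base axis. Payload 8.1 kg.
Tool frame: the origin (TCP) lies at the very end of the fingers, on their centre line; the grasp point (between the pads) lies 19 mm behind it; z points along the fingers, y is the direction in which the jaws open and shut (so a half turn about z gives the same grasp; the last joint's range is limited). The gripper opens to 93 mm and grips with 3 to 60 N. Pads are 15 mm wide; open, the fingers measure 128 mm over their backs; the gripper's body (75 mm by 188 mm) begins 65 mm behind the grasp point.
Start: joints at [-1.287, 0.13, 1.488, -0, 1.523, -0.085], TCP at [0.216, -0.56, 0.183] pointing down, gripper open.
Joint ranges: [-2.96, 2.96], [-0.89, 2.26], [0.02, 2.5], [-1.34, 4.48], [0, 2.73], [-2.66, 2.66]. Speed limits (rad/s): [2.39, 2.39, 2.79, 3.14, 3.14, 3.14].

### API

Orientations are given as a rotation vector (axis times angle).
In Python, from plant import * gives the robot as it stands.
- The arm moves only by the tool apply_moves, never from a script. Its argument "commands" is one flat list of numbers, 7 for each row, row after row: the shift along the world's x, y, z in cm, then the turn, a rotation vector about the world's x, y, z in rad, then the finger opening in cm, from 0 to 9.3. A call has 1 to 8 rows; each row shifts and turns the pose as measured when the row begins; what a row does not reach is not made up. A row lasts 1/8 s, in which the tool goes at most 62.5 mm and 10.7 degrees, less where a joint would pass 70% of its speed; a pose out of reach is approached as far as the arm can. A call with a gripper value outside its range is refused whole. The fingers move at their own pace and stop on an object; "squeeze" is the grip in N (left out, the last holds). Time passes only in rows, so rows that do not move let the fingers close. It gives the time, the measured TCP pose, the force and the opening at its end, in the units of the state.
- read_state(): the state, without advancing time (a new reading comes with each control period).
- read_camera(name): name is "side" or "top"; returns (picture, depth): 384x512x3 uint8, blue, green, red; 384x512 float32, m along the optical axis (not along the pixel's ray), 0 where there is no reading.
- camera_model(name): a dict with "intrinsics" (3x3 intrinsics, pixels), "dist_coeffs" ([k1, k2, p1, p2, k3] as OpenCV has them; the pictures are not rectified), "R" (3x3) and "t" (3): a world point X has camera coordinates R X + t. Camera axes: x right, y down, z forward; pixel columns grow to the right and rows downward; lengths in m; the calibration is good to about 2 mm. A picture is of the moment at which its call begins. camera_model takes no time and is no camera call.
- close_job(): hands the job in, once; it reports no verdict.
Trained networks look in the newest picture that a camera, given by its name, has taken for a name from the list of things; names that differ only in an ending like _2 or _b are one class to them, and where a whole thing is asked for, a point or a joint stands for the part that bears it (a point fixed in the world has none). Each returns a list of dicts, best first, with "conf" (0 to 1); they miss things now and then, are a little off and sometimes report something else, mostly with a low value. They report only what shows in the picture. A call takes as long as a camera call. They do not tell look-alikes from the thing itself.
- find_in(query, camera): "point" ([x, y, z] in m, in the coordinates of the camera as it stood for that picture, good to about 4 mm: the middle of the surface that is visible of it).
- cut_out(query, camera): "mask" (384x512 bool, what is visible of it).
- spot_point(query, camera): "point" ([x, y, z] in m, in the coordinates of the camera as it stood for that picture, good to about 4 mm: a listed point, or the origin of a listed thing).
The state is a dict: "t": time; "q": joint angles; "dq": joint speeds; "joint_torque": joint torques, N m; "tool_pos": TCP position; "orientation": TCP orientation; "force": force on the tool from outside, world axes, zero at the start; "wrist_torque": the same for the moment, N m; "opening": finger opening in m.
Only numpy, scipy, OpenCV 4.12 (cv2) and the standard library are available. Lean on these libraries where they do the work, as an engineer would, in place of code of your own. Each camera call takes 0.05 s, during which the arm holds its last target. There are 200 camera calls.

## Working session

There is one attempt and no reset: what is moved stays moved. The work goes in short steps, Python scripts to look and compute and a tool call to move; the robot and the scene stay as the last step left them, time stands still between calls to the robot, and variables do not carry over. Pictures are saved under pics/ and viewed, about 8 in all and at most 12, crops included, and the job is handed in when it is done.

Besides the shell and the picture viewer there is one more tool, called after "Call:" in YAML: its name, and indented under it one key for each argument. apply_moves: Moves the arm, as the interface text tells. Its arguments: {"type":"object","properties":{"commands":{"type":"array"},"squeeze":{"type":"number"}},"required":["commands"]}

```bash
mkdir -p pics; ls
cat > h.py <<'E'
from plant import *
import numpy as np, cv2
def world(cam,p):
    m=camera_model(cam); return np.array(m["R"]).T@(np.array(p)-np.array(m["t"]))
def pix(cam,P):
    m=camera_model(cam); r=cv2.Rodrigues(np.array(m["R"]))[0]
    return cv2.projectPoints(np.array([P],float),r,np.array(m["t"],float),np.array(m["intrinsics"]),np.array(m["dist_coeffs"]))[0][0,0]
def unproj(cam,u,v,d):
    m=camera_model(cam)
    x,y=cv2.undistortPoints(np.array([[[u,v]]],float),np.array(m["intrinsics"]),np.array(m["dist_coeffs"]))[0,0]
    return world(cam,[x*d,y*d,d])
E
python3 - <<'E'
from h import *
for c in("side","top"):
    im,d=read_camera(c); cv2.imwrite(f"pics/{c}0.png",im); np.save(f"{c}_d.npy",d)
    for q in("plunger_top","primer_unit","lever_unit","lever_pivot","paddle_top","pointer_tip","tag_mid"):
        for r in spot_point(q,c)[:4]:
            P=world(c,r["point"]); print(c,q,round(r["conf"],2),P.round(3),pix(c,P).round())
s=read_state();print(s["t"],s["tool_pos"],s["orientation"],s["force"],s["opening"])
E
```

```text
pics
side plunger_top 0.67 [ 0.495 -0.241  0.108] [263. 261.]
side plunger_top 0.59 [0.287 0.206 0.128] [176. 170.]
side plunger_top 0.52 [0.274 0.526 0.128] [168. 123.]
side plunger_top 0.47 [0.525 0.233 0.127] [243. 156.]
side primer_unit 0.95 [ 0.45   0.426 -0.003] [218. 159.]
side primer_unit 0.72 [ 0.276  0.536 -0.005] [173. 150.]
side primer_unit 0.64 [0.527 0.233 0.002] [245. 184.]
side primer_unit 0.56 [ 0.285  0.201 -0.001] [180. 200.]
side lever_unit 0.7 [ 0.473 -0.175 -0.002] [252. 271.]
side lever_pivot 0.84 [ 0.493 -0.239  0.107] [262. 261.]
side paddle_top 0.54 [ 0.452 -0.099  0.18 ] [238. 209.]
side pointer_tip 0.75 [ 0.508 -0.275  0.195] [271. 247.]
side tag_mid 0.45 [ 0.497 -0.249  0.199] [264. 239.]
top plunger_top 0.54 [0.276 0.529 0.129] [133. 258.]
top plunger_top 0.52 [ 0.437  0.2   -0.002] [218. 222.]
top plunger_top 0.46 [0.292 0.201 0.125] [214. 255.]
top plunger_top 0.44 [0.451 0.424 0.127] [160. 215.]
top primer_unit 0.87 [0.526 0.234 0.002] [210. 201.]
top primer_unit 0.86 [ 0.445  0.423 -0.005] [167. 220.]
top primer_unit 0.71 [0.292 0.2   0.003] [217. 255.]
top primer_unit 0.7 [ 0.28   0.529 -0.   ] [142. 257.]
top lever_unit 0.98 [ 0.476 -0.173 -0.003] [304. 213.]
top lever_pivot 0.73 [ 0.493 -0.238  0.108] [323. 205.]
top paddle_top 0.69 [ 0.476 -0.175 -0.003] [304. 213.]
top paddle_top 0.66 [ 0.449 -0.106  0.187] [292. 214.]
top pointer_tip 0.73 [ 0.506 -0.278  0.193] [336. 199.]
top tag_mid 0.44 [ 0.499 -0.249  0.204] [330. 200.]
0.8 [ 0.21634249 -0.55964418  0.18316217] [ 3.08828867e+00  5.76158015e-01 -3.76811721e-06] [-0.17032752  0.13006693  0.55170011] 0.09296248971908162
```

Run:
```python
import cv2,numpy as np
a=cv2.imread("pics/side0.png");b=cv2.imread("pics/top0.png")
cv2.imwrite("pics/both.png",np.vstack([cv2.resize(a,(400,300)),cv2.resize(b,(400,300))]))
cv2.imwrite("pics/crops.png",np.hstack([cv2.resize(a[80:330,130:330],(400,500)),cv2.resize(b[150:300,100:220],(400,500))]))
```

```text
(no output)
```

View pics/side0.png

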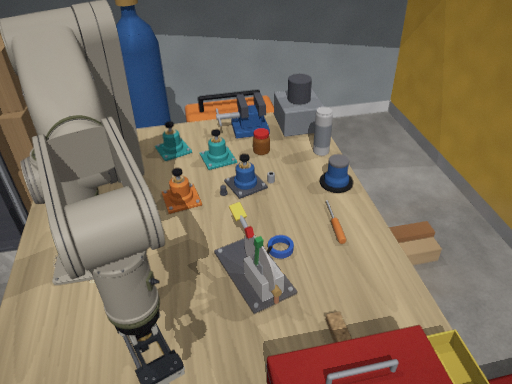

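View pics/top0.png

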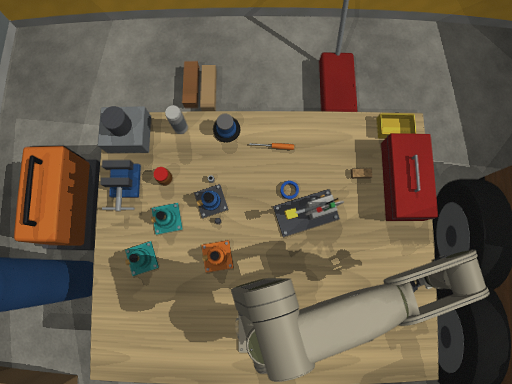

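View pics/crops.png

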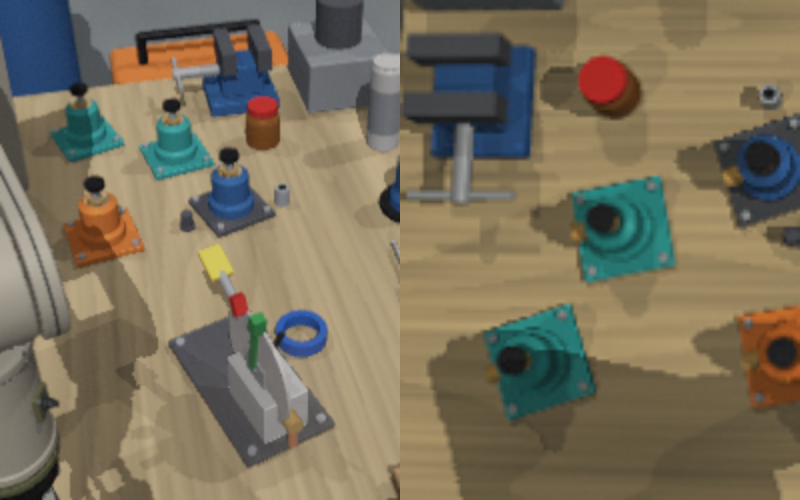

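Press candidates in the side view are blue (245,175), turquoise (172,143) and (217,152), orange (180,190), plus a blue cylinder on a black disc (337,172), which is a different shape. I choose the blue pump on the dark plate at side (245,175), top (210,200), world (0.526, 0.233). The crop confirms it has a black head and a blue body. The lever has its yellow paddle at side (238,211). In the side view the green tag is at (258,243) and the red tag at (249,232).

Next I raise the arm, travel over, close the fingers and turn the jaws to lie along the unit's x.

Call:
apply_moves:
  commands: [2,2,5.5,0,0,0.18,0,2,2,5.5,0,0,0.18,0,2.2,5.8,0,0,0,0.18,0,2.2,5.8,0,0,0,0.18,0,2.2,5.8,0,0,0,0.18,0,2.2,5.8,0,0,0,0.18,0,2.2,5.8,0,0,0,0.18,0,2.2,5.8,0,0,0,0.18,0]
  squeeze: 20

```text
t: 1.8
tool_pos: [0.3882, -0.1673, 0.2961]
orientation: [1.892, 2.502, -0.002]
force: [1.3, -0.7, 0.2]
opening: 0.0177
```

Call:
apply_moves:
  commands: [2,5.8,0,0,0,0,0,2,5.8,0,0,0,0,0,2,5.8,0,0,0,0,0,2,5.8,0,0,0,0,0,2,5.8,0,0,0,0,0,2,5.8,0,0,0,0,0,1.2,3.5,-3,0,0,0,0,0,0,-4,0,0,0,0]

```text
t: 2.8
tool_pos: [0.5232, 0.2296, 0.2302]
orientation: [1.875, 2.503, 0.013]
force: [-0.0, -1.0, -0.8]
opening: 0.0003
```

Run:
```python
from h import *
s=read_state();print(s["t"],s["tool_pos"],s["force"],s["q"])
for c in("side","top"):
    im,d=read_camera(c); cv2.imwrite(f"pics/{c}1.png",im)
    for r in spot_point("plunger_top",c)[:4]+spot_point("primer_unit",c)[:4]:
        P=world(c,r["point"]); print(c,round(r["conf"],2),P.round(3))
    u,v=pix(c,[0.526,0.233,0.13]).astype(int)
    cv2.imwrite(f"pics/{c}1c.png",cv2.resize(im[v-50:v+50,u-50:u+50],(400,400)))
cv2.imwrite("pics/c1.png",np.hstack([cv2.imread("pics/side1c.png"),cv2.imread("pics/top1c.png")]))
```

```text
2.8 [0.5231505  0.22957148 0.23021951] [-0.03799837 -0.95003484 -0.81914016] [ 0.32892729  0.02176693  1.51726283 -0.00709199  1.58766586  0.04403382]
side 0.6 [0.454 0.424 0.13 ]
side 0.49 [0.526 0.235 0.124]
side 0.41 [0.278 0.529 0.128]
side 0.38 [0.291 0.205 0.127]
side 0.91 [ 0.284  0.202 -0.005]
side 0.68 [0.529 0.233 0.003]
side 0.6 [ 0.451  0.428 -0.003]
top 0.58 [0.447 0.425 0.128]
top 0.4 [0.276 0.528 0.127]
top 0.94 [ 0.445  0.426 -0.003]
top 0.78 [0.278 0.533 0.002]
top 0.65 [ 0.578 -0.113 -0.003]
top 0.61 [0.527 0.233 0.006]
```

View pics/c1.png

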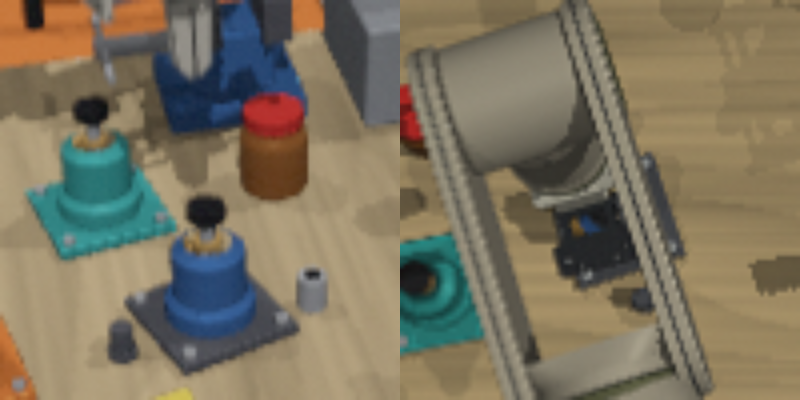

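The blue pump is in the crop's centre with the closed fingers above it at (190,40), and nothing stands in the way. I descend.

Call:
apply_moves:
  commands: [0.3,0.4,-4,0,0,0,0,0,0,-4,0,0,0,0,0,0,-1.2,0,0,0,0,0,0,-1,0,0,0,0,0,0,-0.5,0,0,0,0,0,0,-0.5,0,0,0,0,0,0,0,0,0,0,0]

```text
t: 3.98
tool_pos: [0.5351, 0.2303, 0.1336]
orientation: [1.878, 2.483, 0.043]
force: [0.4, 0.1, -0.2]
opening: 0.0008
```

Call:
apply_moves:
  commands: [-1,0.4,0.2,0,0,0,0,0,0,0,0,0,0,0]

```text
t: 4.22
tool_pos: [0.5248, 0.2349, 0.1367]
orientation: [1.877, 2.483, 0.045]
force: [0.4, -0.3, -0.2]
opening: 0.0003
```

Run:
```python
from h import *
from scipy.spatial.transform import Rotation as R
s=read_state();print(s["t"],s["tool_pos"],s["force"],R.from_rotvec(s["orientation"]).as_matrix().round(3))
```

```text
4.225 [0.52479674 0.23486426 0.1367131 ] [ 0.41164986 -0.26121901 -0.20880016] [[-0.272  0.961  0.04 ]
 [ 0.962  0.272  0.005]
 [-0.006  0.04  -0.999]]
```

Call:
apply_moves:
  commands: [0.1,0,0,0,0.04,0,0,0,0,-0.7,0,0,0,0,0,0,-0.6,0,0,0,0,0,0,-0.6,0,0,0,0]

```text
t: 4.72
tool_pos: [0.5257, 0.2355, 0.1175]
orientation: [-1.893, -2.505, -0.01]
force: [-0.0, -0.9, -0.6]
opening: 0.0005
```

Run:
```python
from h import *
s=read_state();print(s["t"],s["tool_pos"],s["force"])
im,d=read_camera("side")
for r in spot_point("plunger_top","side")[:4]: print(round(r["conf"],2),world("side",r["point"]).round(3))
u,v=pix("side",s["tool_pos"]).astype(int);print(u,v,pix("side",s["tool_pos"]))
cv2.imwrite("pics/c2.png",cv2.resize(im[v-40:v+40,u-40:u+40],(560,560),interpolation=cv2.INTER_CUBIC))
```

```text
4.725 [0.52570626 0.23551949 0.11749115] [-0.02328182 -0.85734434 -0.56128768]
0.55 [0.452 0.424 0.128]
0.52 [0.271 0.528 0.13 ]
0.46 [0.531 0.235 0.127]
0.43 [0.291 0.206 0.125]
243 158 [243.48560784 158.12849404]
```

View pics/c2.png

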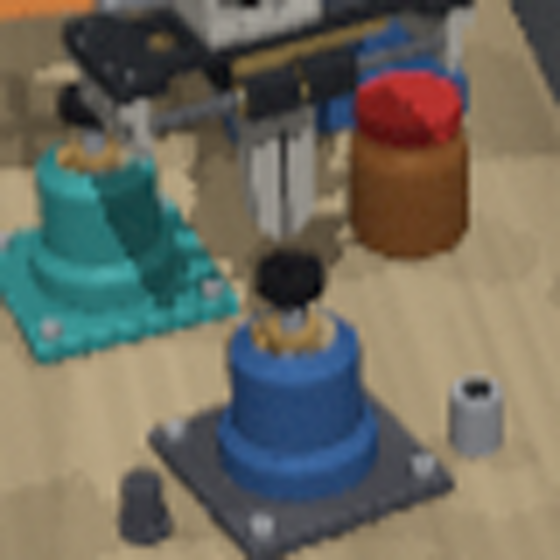

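Run:
```python
from h import *
s=read_state();print(s["t"],s["tool_pos"],s["q"])
m=camera_model("side");print("cam",world("side",[0,0,0]).round(3))
im,d=read_camera("side")
for v in range(136,168,2):
    print(v,[(im[v,u].tolist(),unproj("side",u,v,d[v,u]).round(3).tolist()) for u in (242,244)])
```

```text
4.825 [0.52499837 0.23523776 0.1167508 ] [0.32865192 0.1011899  1.64198559 0.0049058  1.39621825 0.05095645]
cam [ 0.339 -1.018  1.001]
136 [([76, 80, 82], [0.523, 0.23, 0.213]), ([82, 87, 90], [0.53, 0.228, 0.214])]
138 [([99, 102, 104], [0.522, 0.225, 0.209]), ([122, 127, 131], [0.53, 0.232, 0.203])]
140 [([135, 142, 145], [0.522, 0.226, 0.2]), ([132, 139, 143], [0.53, 0.231, 0.196])]
142 [([134, 142, 144], [0.521, 0.221, 0.195]), ([135, 141, 144], [0.529, 0.229, 0.189])]
144 [([136, 142, 145], [0.522, 0.228, 0.183]), ([133, 140, 144], [0.529, 0.228, 0.181])]
146 [([137, 144, 147], [0.521, 0.228, 0.175]), ([126, 133, 136], [0.529, 0.232, 0.171])]
148 [([137, 144, 147], [0.52, 0.222, 0.17]), ([124, 131, 135], [0.528, 0.226, 0.166])]
150 [([135, 142, 146], [0.521, 0.227, 0.159]), ([116, 122, 124], [0.528, 0.228, 0.157])]
152 [([104, 115, 121], [0.339, -1.018, 1.001]), ([67, 82, 93], [0.56, 0.445, -0.0])]
154 [([33, 35, 36], [0.522, 0.243, 0.131]), ([35, 36, 38], [0.529, 0.244, 0.129])]
156 [([26, 24, 25], [0.521, 0.236, 0.127]), ([28, 23, 22], [0.527, 0.231, 0.13])]
158 [([30, 24, 27], [0.518, 0.219, 0.13]), ([32, 31, 30], [0.525, 0.217, 0.131])]
160 [([22, 19, 21], [0.518, 0.219, 0.122]), ([28, 24, 22], [0.524, 0.214, 0.125])]
162 [([60, 77, 88], [0.54, 0.377, 0.0]), ([65, 62, 64], [0.526, 0.232, 0.103])]
164 [([75, 124, 154], [0.518, 0.23, 0.097]), ([128, 124, 122], [0.525, 0.227, 0.098])]
166 [([66, 110, 139], [0.518, 0.228, 0.09]), ([75, 120, 148], [0.524, 0.222, 0.093])]
```

The fingertips in the crop end at (280,238), with a strip of wood between them and the black head at (290,265). Depth puts their end at about z = 0.155, although the reported TCP is 0.117. So there is an offset of roughly 37 mm with the fingers closed. Horizontally they match. I go on down, guided by contact force.

Call:
apply_moves:
  commands: [0,0,-0.8,0,0,0,0,0,0,-0.6,0,0,0,0,0,0,-0.5,0,0,0,0]

```text
t: 5.25
tool_pos: [0.5257, 0.2355, 0.0978]
orientation: [-1.893, -2.506, -0.01]
force: [-0.1, 0.4, 0.2]
opening: 0.0005
```

Run:
```python
from h import *
s=read_state();print(s["t"],s["tool_pos"],s["force"],s["orientation"])
im,d=read_camera("side")
for v in range(148,160,1):
    print(v,[(im[v,u].tolist(),unproj("side",u,v,d[v,u]).round(3).tolist()) for u in (242,244)])
```

```text
5.25 [0.52572141 0.23554087 0.09784033] [-0.13006357  0.41619904  0.19523089] [-1.89265594 -2.50550579 -0.00980082]
148 [([138, 144, 148], [0.521, 0.229, 0.165]), ([105, 110, 113], [0.529, 0.232, 0.163])]
149 [([136, 142, 146], [0.52, 0.224, 0.165]), ([101, 107, 108], [0.528, 0.226, 0.162])]
150 [([137, 144, 146], [0.52, 0.226, 0.159]), ([101, 107, 109], [0.528, 0.231, 0.154])]
151 [([137, 144, 147], [0.52, 0.226, 0.155]), ([92, 96, 99], [0.527, 0.225, 0.154])]
152 [([136, 142, 146], [0.52, 0.227, 0.15]), ([88, 93, 94], [0.528, 0.232, 0.146])]
153 [([135, 141, 144], [0.52, 0.225, 0.147]), ([89, 93, 95], [0.528, 0.23, 0.143])]
154 [([137, 144, 147], [0.52, 0.23, 0.14]), ([83, 85, 88], [0.528, 0.233, 0.137])]
155 [([134, 142, 145], [0.519, 0.224, 0.139]), ([78, 80, 82], [0.526, 0.222, 0.14])]
156 [([88, 93, 97], [0.52, 0.232, 0.13]), ([50, 52, 52], [0.528, 0.237, 0.125])]
157 [([35, 35, 34], [0.519, 0.227, 0.129]), ([24, 21, 21], [0.526, 0.227, 0.128])]
158 [([31, 29, 30], [0.518, 0.221, 0.129]), ([24, 24, 21], [0.525, 0.221, 0.128])]
159 [([19, 14, 17], [0.517, 0.216, 0.128]), ([27, 25, 25], [0.524, 0.215, 0.128])]
```

Call:
apply_moves:
  commands: [0,0,-0.5,0,0,0,0,0,0,-0.5,0,0,0,0]

```text
t: 5.55
tool_pos: [0.5257, 0.2355, 0.0876]
orientation: [-1.893, -2.506, -0.01]
force: [-4.2, -1.8, 7.3]
opening: 0.0006
```

Call:
apply_moves:
  commands: [0,0,-0.6,0,0,0,0,0,0,-0.5,0,0,0,0,0,0,-0.3,0,0,0,0]

```text
t: 5.92
tool_pos: [0.5258, 0.2355, 0.076]
orientation: [-1.893, -2.506, -0.01]
force: [-5.4, -2.3, 11.0]
opening: 0.0003
```

Call:
apply_moves:
  commands: [0,0,-0.3,0,0,0,0,0,0,-0.25,0,0,0,0]

```text
t: 6.18
tool_pos: [0.5258, 0.2356, 0.0746]
orientation: [-1.892, -2.507, -0.01]
force: [-13.7, -5.3, 25.3]
opening: 0.0003
```

Run:
```python
from h import *
s=read_state();print(s["t"],s["tool_pos"],s["force"])
im,d=read_camera("side")
for v in range(157,168,1):
    print(v,[(im[v,u].tolist(),unproj("side",u,v,d[v,u]).round(3).tolist()) for u in (242,245)])
for r in spot_point("plunger_top","side")[:4]: print(round(r["conf"],2),world("side",r["point"]).round(3))
u,v=243,162
cv2.imwrite("pics/c3.png",cv2.resize(im[v-30:v+30,u-30:u+30],(480,480),interpolation=cv2.INTER_CUBIC))
```

```text
6.175 [0.52581847 0.23559456 0.0746282 ] [-13.74578957  -5.30005306  25.25810455]
157 [([137, 145, 148], [0.52, 0.228, 0.128]), ([133, 141, 143], [0.53, 0.23, 0.125])]
158 [([138, 144, 147], [0.519, 0.227, 0.125]), ([134, 141, 144], [0.53, 0.23, 0.121])]
159 [([138, 144, 147], [0.519, 0.228, 0.12]), ([134, 140, 144], [0.53, 0.229, 0.117])]
160 [([136, 143, 146], [0.518, 0.22, 0.121]), ([134, 141, 143], [0.53, 0.228, 0.114])]
161 [([101, 105, 109], [0.518, 0.219, 0.118]), ([103, 108, 111], [0.53, 0.229, 0.109])]
162 [([49, 52, 50], [0.519, 0.229, 0.107]), ([52, 52, 55], [0.529, 0.225, 0.107])]
163 [([25, 26, 25], [0.517, 0.218, 0.11]), ([29, 26, 27], [0.527, 0.216, 0.11])]
164 [([23, 20, 23], [0.517, 0.221, 0.104]), ([23, 14, 15], [0.528, 0.223, 0.1])]
165 [([20, 20, 19], [0.517, 0.221, 0.099]), ([22, 18, 18], [0.527, 0.215, 0.101])]
166 [([33, 47, 59], [0.518, 0.226, 0.091]), ([21, 33, 43], [0.527, 0.217, 0.096])]
167 [([35, 64, 85], [0.523, 0.268, 0.056]), ([60, 82, 97], [0.528, 0.222, 0.088])]
0.61 [0.529 0.237 0.108]
0.53 [0.273 0.527 0.13 ]
0.5 [0.456 0.427 0.127]
0.43 [0.289 0.206 0.126]
```

View pics/c3.png

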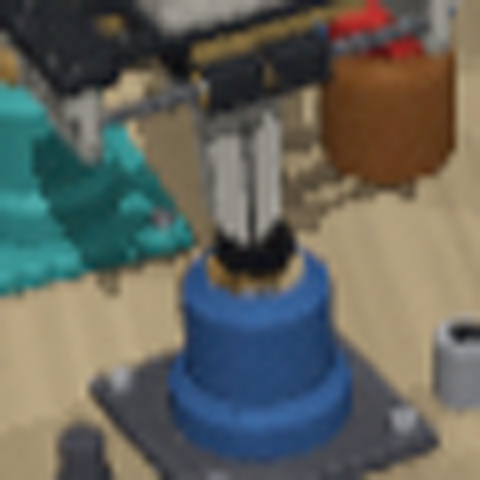

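The head now sits on the body: network and depth give z = 0.108–0.110 against 0.130 when up, and the force jumped from 11 to 25 N, so it is on its stop. Now I release it and travel to the paddle.

Call:
apply_moves:
  commands: [0,0,1.5,0,0,0,0,0,0,3,0,0,0,0,0,0,6,0,0,0,0,0,0,6,0,0,0,0,-1.3,-5.5,1,0,0,0,0,-1.3,-5.5,0,0,0,0,0,-1.3,-5.5,0,0,0,0,0,-1.3,-5.5,0,0,0,0,0]

```text
t: 7.28
tool_pos: [0.4725, 0.0129, 0.256]
orientation: [1.882, 2.511, 0.014]
force: [0.6, -0.6, 0.1]
opening: 0.0007
```

Run:
```python
from h import *
im,d=read_camera("side")
for c in ("side","top"):
  if c=="top": read_camera(c)
  for q in("plunger_top","paddle_top","lever_pivot","tag_mid","pointer_tip"):
    for r in spot_point(q,c)[:4]: print(c,q,round(r["conf"],2),world(c,r["point"]).round(3))
s=read_state();print(s["t"],s["tool_pos"],s["force"],s["orientation"])
```

```text
side plunger_top 0.66 [0.532 0.235 0.128]
side plunger_top 0.53 [0.276 0.528 0.129]
side plunger_top 0.48 [0.453 0.421 0.132]
side plunger_top 0.45 [0.292 0.204 0.126]
side paddle_top 0.71 [ 0.451 -0.098  0.18 ]
side lever_pivot 0.64 [ 0.494 -0.237  0.108]
side tag_mid 0.5 [ 0.494 -0.251  0.203]
side tag_mid 0.46 [ 0.441  0.206 -0.001]
side tag_mid 0.33 [ 0.506 -0.276  0.195]
side pointer_tip 0.46 [ 0.494 -0.249  0.2  ]
top plunger_top 0.55 [0.448 0.424 0.128]
top plunger_top 0.53 [0.276 0.531 0.127]
top plunger_top 0.53 [ 0.498 -0.249  0.204]
top plunger_top 0.5 [0.29  0.2   0.129]
top paddle_top 0.47 [ 0.451 -0.104  0.185]
top lever_pivot 0.74 [ 0.496 -0.238  0.109]
top lever_pivot 0.64 [0.527 0.233 0.003]
top lever_pivot 0.42 [ 0.5   -0.251  0.201]
top tag_mid 0.48 [ 0.5   -0.252  0.205]
top pointer_tip 0.67 [ 0.507 -0.274  0.196]
7.875 [0.47303547 0.01524693 0.25572173] [ 0.92446229 -0.50455494  0.38895043] [1.8815892  2.51320975 0.01330078]
```

Plunger is back up (z = 0.128). The tag comes out at a lever angle of about 0.28–0.30. I go to the paddle.

Call:
apply_moves:
  commands: [-1.2,-5.2,0,0,0,0,0,-1.2,-5.2,0,0,0,0,0,0,0,-3,0,0,0,0,0,0,-3,0,0,0,0,0,0,-2,0,0,0,0,0,0,0,0,0,0,0]

```text
t: 8.62
tool_pos: [0.4491, -0.0894, 0.1739]
orientation: [1.874, 2.518, 0.014]
force: [0.4, 0.3, 0.6]
opening: 0.0005
```

Call:
apply_moves:
  commands: [0,0,-1.5,0,0,0,0,0,0,-1,0,0,0,0,0,0,-0.5,0,0,0,0,0,0,-0.5,0,0,0,0,0,0,0,0,0,0,0]

```text
t: 9.25
tool_pos: [0.4523, -0.0892, 0.1423]
orientation: [1.867, 2.514, 0.018]
force: [-4.5, -2.0, 6.1]
opening: 0.0007
```

Call:
apply_moves:
  commands: [-0.2,0,-1,0,0,0,0,0,0,-1,0,0,0,0,0,0,-0.5,0,0,0,0,0,0,0,0,0,0,0]

```text
t: 9.75
tool_pos: [0.4538, -0.0888, 0.1218]
orientation: [1.861, 2.51, 0.024]
force: [-4.3, -0.8, 7.5]
opening: 0.0007
```

Run:
```python
from h import *
s=read_state();print(s["t"],s["tool_pos"],s["force"])
a,d=read_camera("side"); b,e=read_camera("top")
for c in ("side","top"):
  for q in("paddle_top","lever_pivot","tag_mid","pointer_tip"):
    for r in spot_point(q,c)[:2]: print(c,q,round(r["conf"],2),world(c,r["point"]).round(3))
u,v=pix("side",[.48,-.19,.16]).astype(int); p,q=pix("top",[.48,-.2,.16]).astype(int);print(u,v,p,q)
k=cv2.INTER_CUBIC
cv2.imwrite("pics/c4.png",np.hstack([cv2.resize(a[v-40:v+60,u-40:u+40],(480,600),interpolation=k),cv2.resize(b[q-50:q+50,p-20:p+33],(318,600),interpolation=k)]))
```

```text
9.75 [ 0.45378774 -0.08880357  0.12178055] [-4.27773786 -0.8409575   7.46948563]
side paddle_top 0.57 [ 0.45  -0.09   0.152]
side lever_pivot 0.73 [ 0.494 -0.236  0.106]
side tag_mid 0.71 [ 0.499 -0.248  0.198]
side pointer_tip 0.6 [ 0.502 -0.258  0.2  ]
top lever_pivot 0.97 [ 0.494 -0.236  0.111]
top tag_mid 0.53 [ 0.499 -0.249  0.203]
top pointer_tip 0.53 [ 0.5   -0.261  0.201]
253 235 315 206
```

View pics/c4.png

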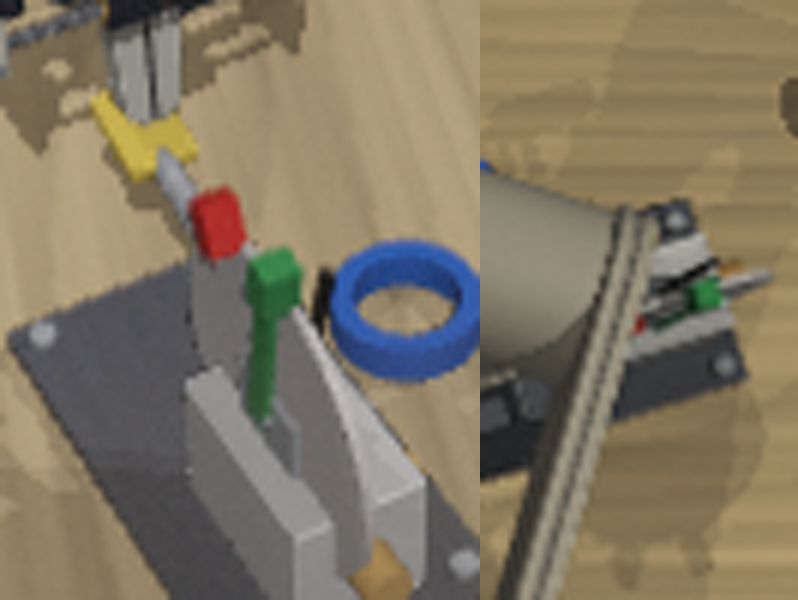

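The fingertips sit on the yellow paddle at (150,115). The green tag is at (275,280) and the black pointer at (322,300), still short of the tag. Lever is at about 0.17 and the tag at about 0.285, so roughly 18 mm more.

Call:
apply_moves:
  commands: [-0.2,0,-0.6,0,0,0,0,-0.1,0,-0.6,0,0,0,0,0,0,-0.4,0,0,0,0,0,0,0,0,0,0,0]

```text
t: 10.75
tool_pos: [0.4543, -0.0881, 0.1111]
orientation: [1.855, 2.506, 0.032]
force: [-4.6, -0.9, 8.8]
opening: 0.0002
```

```bash
cat > m.py <<'E'
from h import *
s=read_state();print(s["t"],s["tool_pos"].round(4) if hasattr(s["tool_pos"],"round") else s["tool_pos"],s["force"])
im={}
pv=np.array([.494,-.2375,.109]); U=np.array([-.284,.959,0])
for c in ("side","top"):
  im[c],d=read_camera(c)
  for q in("tag_mid","pointer_tip","lever_pivot","paddle_top"):
    for r in spot_point(q,c)[:2]:
      P=world(c,r["point"]); w=P-pv; print(c,q,round(r["conf"],2),P.round(3),"lever",round(.42+np.arctan2(w@U,w[2]),3))
  # mask of tag and pointer, predicted pointer line for levers
  X=np.array([.959,.284,0])
  for L in (.2,.25,.3,.35):
    t=L-.42; P=pv+.095*(np.sin(t)*U+np.array([0,0,np.cos(t)])); print(c,"pred",L,pix(c,P).round(1))
u,v=pix("side",pv+[0,0,.09]).astype(int); p,q=pix("top",pv+[0,0,.09]).astype(int); print(u,v,p,q)
k=cv2.INTER_CUBIC
cv2.imwrite("pics/"+__import__("sys").argv[1],np.hstack([cv2.resize(im["side"][v-18:v+27,u-20:u+20],(400,450),interpolation=k),cv2.resize(im["top"][q-22:q+23,p-20:p+20],(400,450),interpolation=k)]))
E
python3 m.py c5.png
```

```text
10.75 [ 0.4543 -0.0881  0.1111] [-4.634025   -0.90079469  8.84442926]
side tag_mid 0.66 [ 0.496 -0.248  0.198] lever 0.301
side tag_mid 0.41 [ 0.621  0.232 -0.   ] lever 2.248
side pointer_tip 0.69 [ 0.499 -0.255  0.199] lever 0.218
side pointer_tip 0.15 [ 0.648 -0.434 -0.002] lever -1.599
side lever_pivot 0.58 [ 0.497 -0.24   0.11 ] lever -0.707
side paddle_top 0.71 [ 0.444 -0.089  0.139] lever 1.802
side pred 0.2 [266.  240.7]
side pred 0.25 [265.1 239.3]
side pred 0.3 [264.2 237.9]
side pred 0.35 [263.3 236.7]
top tag_mid 0.41 [ 0.5   -0.252  0.204] lever 0.255
top pointer_tip 0.43 [ 0.5   -0.258  0.204] lever 0.2
top lever_pivot 0.71 [ 0.493 -0.237  0.109] lever 2.552
top paddle_top 0.59 [ 0.495 -0.237  0.108] lever -2.437
top pred 0.2 [331.7 200. ]
top pred 0.25 [330.6 200.3]
top pred 0.3 [329.5 200.6]
top pred 0.35 [328.4 201. ]
262 236 326 201
```

View pics/c5.png

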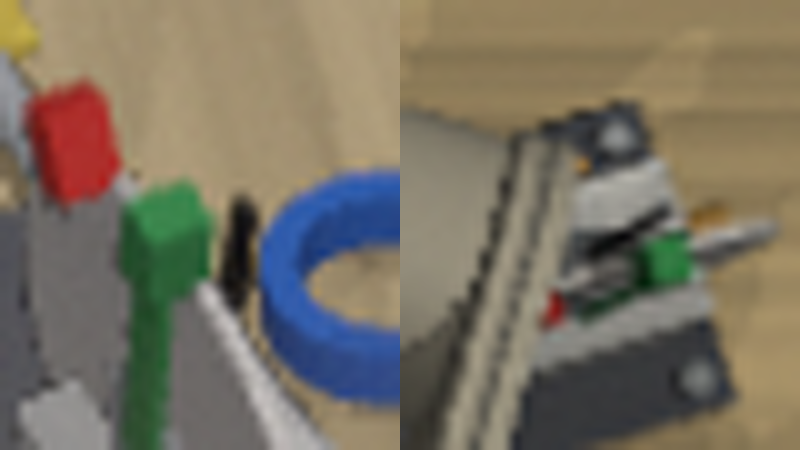

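Side crop: the pointer at (238,250) is still to the right of the green tag at (168,240). Top crop: the pointer end at (670,213) is still right of the tag's projection (655,218). About 0.06 rad is missing.

Call:
apply_moves:
  commands: [-0.2,0,-0.6,0,0,0,0,-0.2,0,-0.5,0,0,0,0,0,0,-0.2,0,0,0,0,0,0,0,0,0,0,0]

```text
t: 11.75
tool_pos: [0.4547, -0.0871, 0.1038]
orientation: [1.848, 2.502, 0.041]
force: [-6.2, -0.5, 9.5]
opening: 0.0003
```

```bash
python3 m.py c6.png
```

```text
11.75 [ 0.4547 -0.0871  0.1038] [-6.23018467 -0.48043507  9.47373426]
side tag_mid 0.68 [ 0.497 -0.251  0.2  ] lever 0.271
side pointer_tip 0.48 [ 0.499 -0.25   0.201] lever 0.273
side pointer_tip 0.4 [ 0.646 -0.434 -0.   ] lever -1.591
side lever_pivot 0.73 [ 0.495 -0.235  0.109] lever 1.732
side paddle_top 0.75 [ 0.446 -0.087  0.135] lever 1.827
side pred 0.2 [266.  240.7]
side pred 0.25 [265.1 239.3]
side pred 0.3 [264.2 237.9]
side pred 0.35 [263.3 236.7]
top tag_mid 0.49 [ 0.501 -0.251  0.2  ] lever 0.258
top pointer_tip 0.37 [ 0.501 -0.25   0.204] lever 0.273
top lever_pivot 0.9 [ 0.496 -0.234  0.106] lever 2.858
top lever_pivot 0.24 [ 0.436  0.199 -0.001] lever 2.239
top paddle_top 0.58 [ 0.498 -0.25   0.205] lever 0.284
top pred 0.2 [331.7 200. ]
top pred 0.25 [330.6 200.3]
top pred 0.3 [329.5 200.6]
top pred 0.35 [328.4 201. ]
262 236 326 201
```

View pics/c6.png

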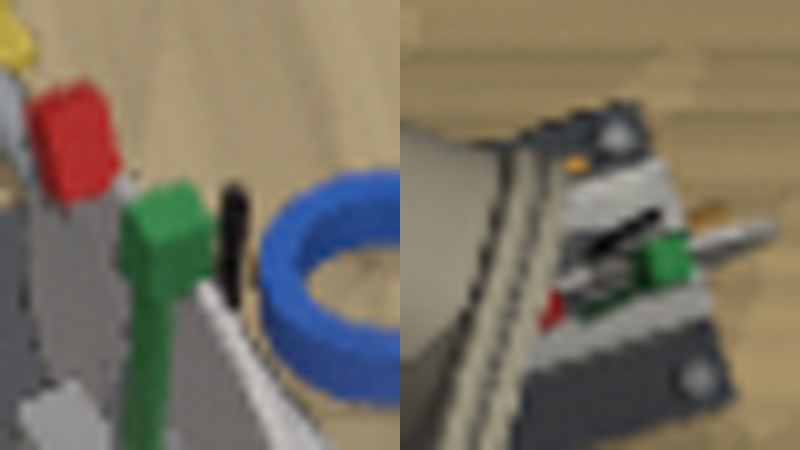

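Side crop: the pointer is at (233,245) beside the tag at (168,240). Top crop: the pointer end is at (658,213), the tag at (667,258). They now look about level, and I check this by fitting the projected shapes.

```bash
cat > f.py <<'E'
from h import *
pv=np.array([.4945,-.2372,.1095]); U=np.array([-.284,.959,0]);X=np.array([.959,.284,0]);Z=np.array([0,0,1.])
def box(c,a,x0,x1,w,r0,r1,S=8):
    t=a-.42; e=np.sin(t)*U+np.cos(t)*Z; n=np.cos(t)*U-np.sin(t)*Z
    pts=[pix(c,pv+x*X+r*e+k*n) for x in(x0,x1) for r in(r0,r1) for k in(-w/2,w/2)]
    m=np.zeros((384*S,512*S),np.uint8); cv2.fillConvexPoly(m,cv2.convexHull(((np.array(pts)+.5)*S).astype(np.int32)),255)
    return cv2.resize(m,(512,384),interpolation=cv2.INTER_AREA)/255.
for c in("side","top"):
    im,_=read_camera(c); f=im.astype(float); b,g,r=f[...,0],f[...,1],f[...,2]
    green=((g>1.5*r)&(g>1.5*b)&(g>40)); black=f.max(2)<62
    u,v=pix(c,pv+.09*Z).astype(int); win=np.zeros(green.shape,bool); win[v-20:v+20,u-14:u+16]=1
    green&=win; black&=win
    A=np.arange(.14,.44,.02)
    for nm,mask,arg in(("tag",green,(-21.5e-3,-3.5e-3,.016,.082,.108)),("ptr",black,(-3e-3,3e-3,.006,.05,.1))):
        best=[]
        for a in A:
            m=box(c,a,*arg)
            if nm=="tag":
                near=cv2.dilate((m>0).astype(np.uint8),np.ones((1,7)))>0
            else: near=win
            best.append((m*mask).sum()/np.maximum(m,mask*near).sum())
        print(c,nm,mask.sum(),np.array(best).round(2))
        ys,xs=np.nonzero(mask); print("   rows",ys.min(),ys.max(),"cols",xs.min(),xs.max())
    for nm,mask in(("g",green),("k",black)):
        print(nm); print("\n".join("".join("#" if q else "." for q in row) for row in mask[v-20:v+20:1,u-14:u+16]) if c=="top" else "")
print(A.round(2)); s=read_state(); print(s["t"],s["tool_pos"])
E
python3 f.py
```

```text
side tag 111 [0.22 0.25 0.29 0.33 0.38 0.43 0.46 0.47 0.47 0.45 0.45 0.42 0.41 0.38
 0.36]
   rows 237 255 cols 254 262
side ptr 25 [0.1  0.16 0.24 0.33 0.44 0.53 0.59 0.54 0.47 0.38 0.28 0.21 0.15 0.1
 0.07]
   rows 237 248 cols 264 266
g

k

top tag 19 [0.26 0.28 0.32 0.35 0.37 0.36 0.36 0.35 0.33 0.29 0.25 0.2  0.15 0.1
 0.06]
   rows 203 208 cols 328 334
top ptr 155 [0.04 0.04 0.05 0.05 0.06 0.06 0.06 0.06 0.06 0.05 0.05 0.05 0.04 0.04
 0.03]
   rows 190 220 cols 312 337
g
..............................
..............................
..............................
..............................
..............................
..............................
..............................
..............................
..............................
..............................
..............................
..............................
..............................
..............................
..............................
..............................
..............................
..............................
..............................
.............................
[... 1284 characters left out ...]
.....####............
.............###..............
..#.........######............
.................##...........
.................##...........
.................##...........
.#.........#...##.............
...........####...............
#...........#.................
#.......................#.....
......................###.....
....................#####.....
................#######..#....
.............#########........
..........########.###........
.......###############........
......#################.......
......##################......
......###############.........
[0.14 0.16 0.18 0.2  0.22 0.24 0.26 0.28 0.3  0.32 0.34 0.36 0.38 0.4
 0.42]
12.35 [ 0.45466034 -0.08719827  0.10387558]
```

All checks put the pointer within about 0.02 rad of the tag's middle, the tag's half-width is 0.084 rad, and the pose is steady at 0.1038. I hand the job in while holding.

```bash
python3 -c "
from plant import *
s=read_state();print(s['t'],s['tool_pos'],s['force']);print(close_job())"
```

```text
12.35 [ 0.45466034 -0.08719827  0.10387558] [-4.60618105 -0.55724647  8.09068959]
the job is handed in; nothing more can be done
None
```

I primed the blue pump, then pressed the lowering valve's paddle until the pointer stood on the green tag. I handed the job in at 12.35 s, still holding the paddle.

- **Pump:** The plunger went down to its stop. The head was at z ≈ 0.109 and the force jumped from 11 to 25 N. Once released, the head read z ≈ 0.128 again, so it came fully back up.
- **Paddle:** My last checks put the pointer at a lever angle of about 0.27 and the tag at about 0.28. The tag's half-width is 0.084 rad, and the red tag begins at 0.78, which the pointer never came near. The arm was steady with about 8 N of upward force on the tool from the paddle.

**Checks that disagreed:**
- **Fingertip height:** With the fingers closed, the camera showed the tips about 37 mm higher than the reported TCP. I therefore went by contact force and depth instead.
- **Pointer and tag:**
  - The networks put the pointer 0.01 rad past the tag on the last frame, and about as far short of it averaged over all frames.
  - The shape fit from the side camera put it about 0.025 rad short.
  - The top camera's shape fit gave about 0.24 for the tag and failed for the pointer, which was lost in dark background.
- **Sideways force:** The sensor also showed up to about 14 N sideways while pressing the plunger. I found no cause for it.

I moved nothing else on the bench knowingly, but did not check the bystanders again at the end.

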